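Shut down the countertop hot plate: click its knob to off, snap its toggle off

TASK

Cooking is finished, so shut down the countertop hot plate: turn its heat knob back anticlockwise until it clicks home into off, and flip its power toggle down so that it snaps over to off. Leave the saucepan on the plate, and the mug, spice jar and salt mill beside it, standing where they are.

Things in the scene. Friction and masses are not known exactly. Their poses are not given: they have to be found in the camera images.
- hotplate: Countertop hot plate, a fixed stainless box 250 mm deep (x) by 290 mm wide (y). Origin: centre of its underside on the worktop; x to its back, y to its left seen from the front, z up. Flat top 79 mm high; round black plate, 145 mm, top 91 mm high, centred at x +42 mm. The front is a black control panel, 95 mm long, sloping at 28 degrees, with the knob on the right and the toggle on the left.
- panel (a point): Middle of the sloping panel's surface; axes as hotplate, in which the panel's outward normal is (-0.469, 0, 0.883) and up the slope is (0.883, 0, 0.469). The panel reaches 47 mm up and down the slope from here and 145 mm to each side. The knob's axis stands 55 mm to the right (-y), the toggle 70 mm to the left, a 3 mm high amber lamp 113 mm to the left.
- knob_grip (a point): Grip point of the black heat knob, on its axis, 22 mm above the panel; turns with the knob. z: the knob's axis, out of the panel; x: along the grip bar to the end with the white pointer line; y: across it. The bar, 46 mm long, 13 mm wide, stands on a round skirt 53 mm across: skirt top 12 mm below this point, bar top 11 mm above it. The panel beside it is clear.
- knob (a joint): Knob angle, rad. 0 = off: pointer straight up the slope at the red ring, against a stop. Grows clockwise facing the panel (negative about knob_grip's z), so off lies anticlockwise. Starts at 0.85 to 1.4; light friction (0.02 N m) down to 0.7, there a spring detent resists with up to 0.14 N m; crest at 0.35, past it the knob is pulled on to 0 by itself; let go before, it springs back.
- toggle_pivot (a point): Fixed point 3 mm above the panel about which the power toggle's bat swings up and down the slope; axes as hotplate. A round steel collar, 17 mm across, stands 7 mm above the panel round it.
- toggle_tip (a point): Point on the axis of the toggle's bat, 32 mm from its pivot. The bat is a round steel lever 36 mm long from the pivot, 7 mm thick at the root and 11 mm near the end.
- toggle (a joint): Toggle angle, rad: 0.56 = on (bat leans 16 degrees up the slope from the panel's normal; so it starts), 0 = off (leans 16 degrees down the slope, to the red ring mark and the robot). An over-centre spring holds it at both ends: pushing it takes up to 0.1 N m (3 N at the tip); past 0.28 it snaps over by itself.
- saucepan: Loose steel saucepan, 0.4 to 0.85 kg, standing on the plate: 138 mm across, 72 mm high, with a black handle that reaches 198 mm from its centre towards the back right. Origin: centre of its underside, z up, handle along -y.
- mug: Loose green mug, 86 mm across (118 mm with its handle) and 96 mm high, beside the hot plate. Origin: centre of its underside, z up.
- spice_jar: Loose glass spice jar with a red lid, 45 mm across and 106 mm high, beside the hot plate. Origin: centre of its underside, z up.
- salt_mill: Loose grey-topped salt mill, 44 mm across and 90 mm high, beside the hot plate. Origin: centre of its underside, z up.
Mind the look-alikes: they are no part of the job. There is more than one size of the spice_jar; the one meant has the size given above.

How it is judged:
By the outcome, as a careful person would: the job done as asked, in the order asked, and still so for the second after the job is handed in, with the robot touching nothing.
It also fails if it takes over 45 s, if anything falls off the work surface, if the arm or the gripper's body presses on something with over 40 N, if the wrist force passes 120 N, or if a joint passes its speed limit or range.

ROBOT

A 7-joint arm with a two-finger parallel gripper is mounted at the origin on a cart in front of the work surface, level with it; the furniture and walls round the work are solid. World frame = base frame: x ahead of the robot, y to its left, z up, the work surface at z = 0. Lengths are in m, angles in rad, forces in N, time in s.
With the tool pointing down it reaches from about 0.35 to 0.9 m from the base axis. Payload 7.2 kg.
Tool frame: the origin (TCP) lies midway between the tips of the shut fingers; the grasp point (between the pads) lies 19 mm behind it; z points along the fingers, y is the line along which they close (so a half turn about z gives the same grasp; the last joint's range is limited). The gripper opens to 88 mm and grips with 3 to 60 N. Pads are 20 mm wide; open, the fingers measure 115 mm over their backs; the gripper's body (75 mm by 178 mm) begins 61 mm behind the grasp point.
Start: joints at [1.247, 0.411, -0.013, 1.596, 0.006, 1.134, -0.082], TCP at [0.158, -0.605, 0.223] pointing down, gripper open.
Joint ranges: [-2.95, 2.95], [-0.29, 1.99], [-1.47, 1.44], [0.14, 2.54], [-1.03, 4.17], [0.13, 1.85], [-2.86, 2.86]. Speed limits (rad/s): [2.39, 2.39, 3.01, 3.01, 3.14, 3.14, 3.14].

INTERFACE

Orientations are given as a rotation vector (axis times angle).
In Python, from station import manip gives the robot as it stands.
- The arm moves only by the shell command python3 -m inch 'ROWS' [OPENING]. ROWS is JSON, a list that holds one entry, the list of rows, each a list of 4 numbers: the shift along the world's x, y, z as a fraction of full scale, then the turn about the world's z as a fraction of full scale. In form: [[[dx, dy, dz, twist], ...]]. A call has 1 to 20 rows; each row shifts and turns the commanded pose from where the row before left it; what a row does not reach is not made up. Full scale, the value 1, is 0.04 m for a shift and 0.15 rad for a turn. A row lasts 1/10 s, in which the tool goes at most 50 mm and 8.59 degrees, less where a joint would pass 70% of its speed; a pose out of reach is approached as far as the arm can. A call with a number of a shift or a turn outside -1 to 1 is refused whole. A call with a gripper value outside its range is refused whole. OPENING is the opening, from -1 (shut) to 1 (fully open), set as the call begins (- or left out, the last holds). The fingers move at their own pace and stop on an object; the grip force is fixed at half the most. Time passes only in rows, so rows that do not move let the fingers close. It gives the time, the measured TCP pose, the force, the opening and the grip force at its end, in the units of the state.
- manip.state(): the state, without advancing time (a new reading comes with each control period).
- manip.snapshot(name): name is "scene" or "top" or "wrist"; returns the picture (420x560x3 uint8, blue, green, red); there is no depth.
- manip.camera_info(name): a dict with "camera_matrix" (3x3 intrinsics, pixels), "k1" (the pictures are not rectified: a ray, as slopes to the right and down, at radius r is drawn at 1 + k1 r^2 times it, then the intrinsics apply), "extrinsics" (4x4, takes a point from world to camera coordinates). Camera axes: x right, y down, z forward; pixel columns grow to the right and rows downward; lengths in m; the calibration is good to about 2 mm. A picture is of the moment at which its call begins: read the wrist's pose just before it. camera_info takes no time and is no camera call; for the wrist camera it gives the pose at the moment of the call.
- manip.close_job(): hands the job in; it is judged then, once.
The state is a dict: "time_s": time; "q": joint angles; "qvel": joint speeds; "effort": joint torques, N m; "tool_pos": TCP position; "ee_rot": TCP orientation; "contact_force": force on the tool from outside, world axes, zero at the start; "torque": the same for the moment, N m; "gripper_width": opening from 0.0 (shut) to 1.0 (fully open); "gripper_force": force on a finger pad.
Only numpy, scipy, OpenCV 4.12 (cv2) and the standard library are available. Lean on these libraries where they do the work, as an engineer would, in place of code of your own. Each camera call takes 0.05 s, during which the arm holds its last target. There are 200 camera calls.

## Working session

There is one attempt and no reset: what is moved stays moved. The work goes in short steps, Python scripts to look and compute and a shell command to move; the robot and the scene stay as the last step left them, time stands still between calls to the robot, and variables do not carry over. Pictures are saved under pics/ and viewed, at most 10 in all, crops included, and the job is handed in when it is done.

```bash
mkdir -p pics; ls; python3 - <<'E'
from station import manip
import cv2,numpy as np
np.set_printoptions(precision=4,suppress=True)
s=manip.state();print(s['time_s'],s['tool_pos'],s['ee_rot'],s['gripper_width'])
for n in("scene","top"):
    im=manip.snapshot(n);cv2.imwrite(f"pics/{n}0.png",im);c=manip.camera_info(n);print(n,c)
E
```

```text
pics
0.0 [ 0.158  -0.6042  0.2218] [-3.1144 -0.4006  0.0005] 1.0012581630259973
scene {'camera_matrix': array([[380.8294,   0.    , 282.0326],
       [  0.    , 380.8294, 209.7035],
       [  0.    ,   0.    ,   1.    ]]), 'k1': -0.09190333998598611, 'extrinsics': array([[-0.7665, -0.6422,  0.0116,  0.5081],
       [-0.3977,  0.4604, -0.7937,  0.3021],
       [ 0.5044, -0.6129, -0.6082,  0.816 ],
       [ 0.    ,  0.    ,  0.    ,  1.    ]])}
top {'camera_matrix': array([[472.8484,   0.    , 274.3426],
       [  0.    , 472.8484, 203.86  ],
       [  0.    ,   0.    ,   1.    ]]), 'k1': -0.08281045762550103, 'extrinsics': array([[-0.0473, -0.9989, -0.007 ,  0.0601],
       [-0.97  ,  0.0476, -0.2384,  0.6506],
       [ 0.2385, -0.0044, -0.9711,  1.1501],
       [ 0.    ,  0.    ,  0.    ,  1.    ]])}
```

View pics/scene0.png

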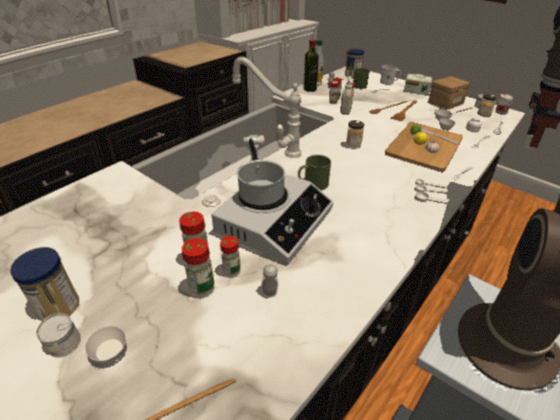

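View pics/top0.png

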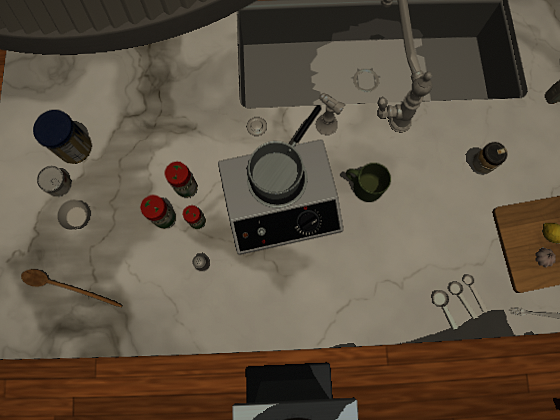

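The scene view shows the hot plate at about (272,212), with the saucepan on it, the mug at (318,172), red-lidded jars at (190,235), (198,265) and (230,255), and the mill at (270,280). In the top view the knob is near (308,222) and the toggle near (262,231). There is only one hot plate, so nothing can be confused with the targets. Next I'll enlarge the panel in both views.

```bash
cat > h.py <<'E'
import numpy as np,cv2
from station import manip
np.set_printoptions(precision=4,suppress=True)
def ray(c,px):
    K=c["camera_matrix"];d=np.array([(px[0]-K[0,2])/K[0,0],(px[1]-K[1,2])/K[1,1]])
    u=d.copy()
    for _ in range(20):u=d/(1+c["k1"]*(u@u))
    E=c["extrinsics"];R=E[:3,:3];return -R.T@E[:3,3],R.T@np.array([u[0],u[1],1.])
def onz(c,px,z):
    o,d=ray(c,px);return o+d*(z-o[2])/d[2]
def tri(obs):
    A=np.zeros((3,3));b=np.zeros(3);L=[]
    for c,p in obs:
        o,d=ray(c,p);d=d/np.linalg.norm(d);P=np.eye(3)-np.outer(d,d);A+=P;b+=P@o;L.append((P,o))
    x=np.linalg.solve(A,b);return x,[np.linalg.norm(P@(x-o)) for P,o in L]
def proj(c,X):
    E=c["extrinsics"];p=E[:3,:3]@X+E[:3,3];s=p[:2]/p[2];s=s*(1+c["k1"]*(s@s));K=c["camera_matrix"]
    return K[[0,1],[0,1]]*s+K[:2,2]
E
python3 - <<'E'
from h import *
c=manip.camera_info("top")
for p,z in(((308,222),.085),((262,231),.085),((238,252),.035),((342,232),.035)):print(p,onz(c,p,z))
a=cv2.imread("pics/top0.png")[130:265,205:355];b=cv2.imread("pics/scene0.png")[155:267,205:340]
f=lambda i,w:cv2.resize(i,(w,600),interpolation=cv2.INTER_CUBIC)
a=cv2.resize(a,None,fx=2.66,fy=2.66,interpolation=3);b=cv2.resize(b,None,fx=2.9,fy=2.9,interpolation=3)
h=max(a.shape[0],b.shape[0]);pad=lambda i:cv2.copyMakeBorder(i,0,h-i.shape[0],0,0,0)
o=np.hstack([pad(a),pad(b)]);o=cv2.convertScaleAbs(o,alpha=1.5);print(o.shape);cv2.imwrite("pics/crop.png",o)
E
```

```text
(308, 222) [ 0.5992 -0.0552  0.085 ]
(262, 231) [0.5815 0.0635 0.085 ]
(238, 252) [0.5378 0.1303 0.035 ]
(342, 232) [ 0.5777 -0.1475  0.035 ]
(359, 791, 3)
```

View pics/crop.png

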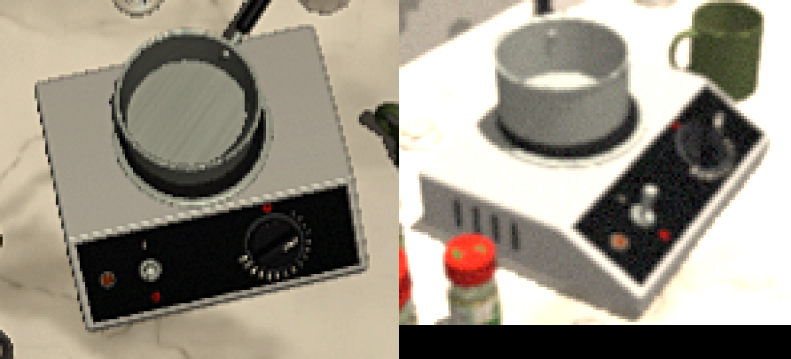

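The crop shows the knob centre at top-view (308,221) with its white pointer towards the right, slightly up, so roughly 65–70° clockwise. The toggle is at (261,231), leaning up, and the red off marks are at (305,208) and (263,241). The pan is close behind the panel, so I'll push the knob bar with shut fingers. First I'll go above the panel for a wrist view.

```bash
python3 -m inch '[[[0.5,0.75,0.1,0],[0.5,0.75,0.1,0],[0.5,0.75,0.1,0],[0.5,0.75,0.1,0],[0.5,0.75,0.1,0],[0.5,0.75,0.1,0],[0.5,0.75,0.1,0],[0.5,0.75,0.1,0],[0.5,0.75,0.1,0],[0.5,0.75,0.1,0],[0.5,0.75,0,0],[0.5,0.75,0,0],[0.5,0.75,0,0],[0.5,0.75,0,0],[0.5,0.75,0,0],[0.5,0.75,0,0],[0.5,0.75,0,0],[0.5,0.75,0,0],[0,0,0,0],[0,0,0,0]]]' -1
python3 - <<'E'
from h import *
c=manip.camera_info("wrist");s=manip.state();E=c["extrinsics"];print(s["tool_pos"],s["ee_rot"],s["contact_force"],s["gripper_width"],-E[:3,:3].T@E[:3,3],E[2,:3])
im=manip.snapshot("wrist");cv2.imwrite("pics/w1.png",im);import pickle;pickle.dump(c,open("w1.pkl","wb"))
E
```

```text
time_s: 2.1
tool_pos: [0.5179, -0.0642, 0.2621]
ee_rot: [-3.115, -0.404, 0.002]
contact_force: [-0.1, -0.2, 0.3]
gripper_width: 0.007
gripper_force: 0.0
[ 0.5179 -0.0642  0.2621] [-3.1153 -0.4036  0.0019] [-0.146  -0.1914  0.3409] 0.007128964713168743 [ 0.5883 -0.0447  0.4245] [-0.2627 -0.0689 -0.9624]
```

View pics/w1.png

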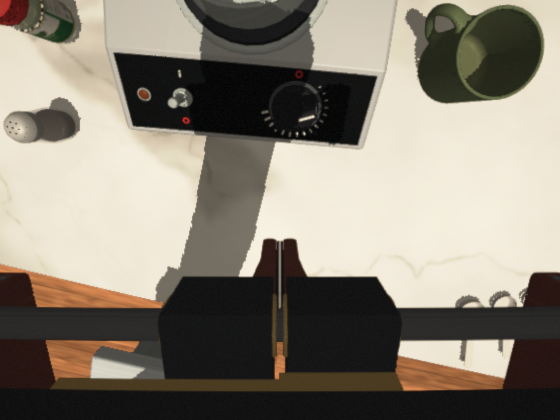

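The wrist view shows the panel corners at about (115,53), (378,76), (362,146) and (131,128). The knob is at (295,105) with its pointer to the right, and the toggle tip is at (174,102) with its pivot at (182,97). The shut fingers are at (280,250). A second wrist place gives the heights.

```bash
python3 -m inch '[[[-0.2,0.6,-0.3,0],[-0.2,0.7,-0.3,0],[-0.2,0.7,-0.4,0],[0,0,0,0],[0,0,0,0]]]' | head -2
python3 - <<'E'
from h import *
import pickle
c=manip.camera_info("wrist");im=manip.snapshot("wrist");cv2.imwrite("pics/w2.png",im);pickle.dump(c,open("w2.pkl","wb"))
a=cv2.imread("pics/w1.png")[40:160,100:395];b=im
# rough box of panel in view 2
c1=pickle.load(open("w1.pkl","rb"))
P=[onz(c1,p,z) for p,z in(((115,53),.079),((378,76),.079),((362,146),.035),((131,128),.035))]
q=np.array([proj(c,p) for p in P]);print(np.array(P),q)
x0,y0=np.maximum(q.min(0).astype(int)-12,0);x1,y1=q.max(0).astype(int)+12
b=im[y0:y1,x0:x1];print(x0,y0,b.shape)
f=lambda i:cv2.convertScaleAbs(cv2.resize(i,None,fx=780/i.shape[1],fy=780/i.shape[1],interpolation=3),alpha=1.6)
a,b=f(a),f(b);print(a.shape,b.shape);o=np.vstack([a,b]);k=min(1,600/o.shape[0]);o=cv2.resize(o,None,fx=k,fy=k);print(k);cv2.imwrite("pics/crop2.png",o)
E
```

```text
time_s: 2.65
tool_pos: [0.4937, 0.0141, 0.2226]
[[ 0.6094  0.1334  0.079 ]
 [ 0.6561 -0.1314  0.079 ]
 [ 0.584  -0.1502  0.035 ]
 [ 0.5334  0.1266  0.035 ]] [[182.9374  39.2199]
 [480.039   66.6002]
 [444.6279 145.6217]
 [188.6696 125.6658]]
170 27 (130, 322, 3)
(317, 780, 3) (315, 780, 3)
0.9493670886075949
```

View pics/crop2.png

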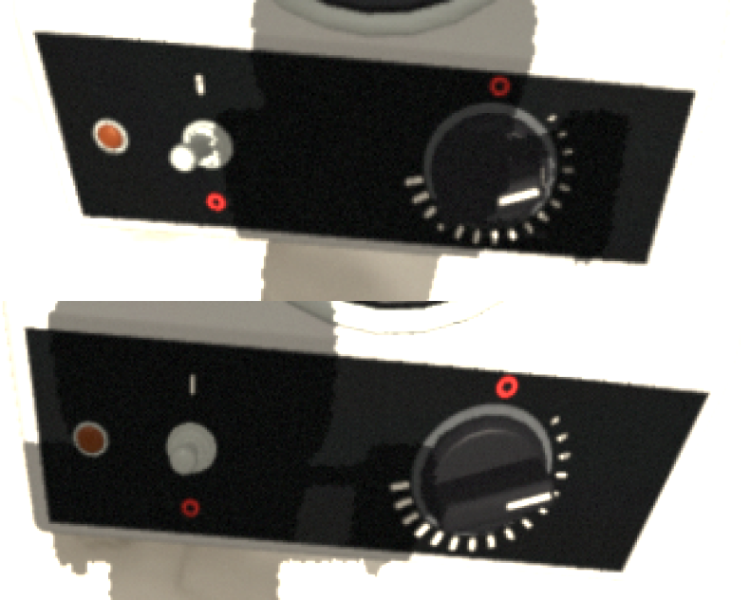

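The crops show the panel corners, both red rings, the lamp, the toggle tip, and the pointer line at (518,196) in the upper view and (529,500) in the lower. I'll triangulate them.

```bash
python3 - <<'E'
from h import *
import pickle
c1,c2=[pickle.load(open(f"w{i}.pkl","rb")) for i in(1,2)]
A=lambda p:(100+p[0]/2.510,40+p[1]/2.510)
B=lambda p:(170+p[0]/2.2997,27+(p[1]-301)/2.2997)
# name: crop1, crop2, nominal local (from panel mid: along slope u, y left, normal n) where known
D=dict(TL=((38,34),(26,329)),TR=((694,93),(708,394)),BR=((648,263),(622,571)),BL=((84,214),(47,523)),
 lamp=((110,136),(90,439)),ringT=((216,202),(190,508)),ringK=((500,86),(507,387)),
 tip=((182,158),(183,460)),skirt=((490,162),(483,470)),p_in=((500,202),(508,507)),p_out=((537,190),(550,494)))
X={}
for n,(a,b) in D.items():
    X[n],e=tri([(c1,A(a)),(c2,B(b))]);print(n,X[n],np.round(e,4))
yv=(X["TL"]-X["TR"]+X["BL"]-X["BR"])[:2];yaw=np.arctan2(-yv[0],yv[1]);print("yaw",yaw,np.degrees(yaw),np.linalg.norm(yv)/2)
mid=sum(X[k] for k in("TL","TR","BL","BR"))/4;print("mid",mid)
cy,sy=np.cos(yaw),np.sin(yaw);R=np.array([[cy,-sy,0],[sy,cy,0],[0,0,1]])
N=np.array([-.469,0,.883]);U=np.array([.883,0,.469]);Y=np.array([0,1.,0])
for n in X:
    l=R.T@(X[n]-mid);print(n,"u,y,n mm",1000*np.array([l@U,l[1],l@N]))
grip=mid+R@(-.055*Y+.022*N);piv=mid+R@(.07*Y+.003*N)
print("grip",grip,"pivot",piv,"tip on",piv+.032*R@(np.cos(.28)*N+np.sin(.28)*U))
d=R.T@(X["p_out"]-grip);print("theta out",np.arctan2(-d[1],d@U))
# pointer by ray-plane at bar top 11mm
for c,f,k in((c1,A,0),(c2,B,1)):
    P=[]
    for n in("p_in","p_out"):
        o,dd=ray(c,f(D[n][k]));q=grip+R@(N*.011);m=R@N;x=o+dd*((q-o)@m)/(dd@m)-q;l=R.T@x;P.append(np.array([l@U,l[1]]))
    v=P[1]-P[0];print("ptr",P,np.arctan2(-v[1],v[0]))
E
```

```text
TL [0.6096 0.1367 0.0725] [0.0004 0.0004]
TR [ 0.6552 -0.1305  0.0776] [0.0002 0.0002]
BR [ 0.5841 -0.1452  0.0349] [0.0001 0.0001]
BL [0.536  0.1272 0.0275] [0.0005 0.0005]
lamp [0.5767 0.1077 0.0579] [0.0001 0.0001]
ringT [0.5596 0.061  0.0438] [0.0001 0.0001]
ringK [ 0.6375 -0.0528  0.0742] [0. 0.]
tip [0.5768 0.0637 0.093 ] [0.0001 0.0001]
skirt [ 0.6075 -0.0576  0.0609] [0.0007 0.0007]
p_in [ 0.5927 -0.0646  0.0874] [0. 0.]
p_out [ 0.6011 -0.0776  0.0913] [0.0001 0.0001]
yaw 0.1719530485471621 9.85218395616054 0.27389357325520214
mid [ 0.5962 -0.0029  0.0531]
TL u,y,n mm [ 41.8535 135.3181  -0.2949]
TR u,y,n mm [  43.5108 -135.7971    4.6378]
BR u,y,n mm [ -40.576  -138.0965    0.8878]
BL u,y,n mm [-44.7884 138.5754  -5.2306]
lamp u,y,n mm [  1.9282 112.3184   4.3863]
ringT u,y,n mm [-26.5972  69.2418   3.5503]
ringK u,y,n mm [ 38.2445 -56.23     3.5737]
tip u,y,n mm [11.7999 68.9872 38.8239]
skirt u,y,n mm [  5.2443 -55.7492   6.0256]
p_in u,y,n mm [  3.6326 -60.1702  36.8066]
p_out u,y,n mm [ 10.864  -74.4104  37.4911]
grip [ 0.5955 -0.0589  0.0726] pivot [0.5829 0.0658 0.0558] tip on [0.5764 0.0647 0.0871]
theta out 1.060535014213795
ptr [array([ 0.0016, -0.0054]), array([ 0.0084, -0.02  ])] 1.1280797818450221
ptr [array([ 0.0018, -0.0066]), array([ 0.0089, -0.0213])] 1.1209409774559391
```

The knob grip point is at about (0.594, -0.059, 0.076), the yaw is 9.9° and the knob angle is about 1.1. I'll go down on the down-slope side of the bar's pointer end.

```bash
python3 -m inch '[[[0.48,-0.65,-0.6,0],[0.48,-0.65,-0.6,0],[0.48,-0.65,-0.6,0],[0.49,-0.64,-0.6,0],[0,0,0,0],[0,0,-0.6,0],[0,0,-0.6,0],[0,0,0,0],[0,0,0,0]]]'
python3 - <<'E'
from h import *
im=manip.snapshot("wrist");s=cv2.convertScaleAbs(im[0:300,80:480],alpha=1.7);cv2.imwrite("pics/w3.png",cv2.resize(s,None,fx=1.9,fy=1.9,interpolation=3))
E
```

```text
time_s: 3.6
tool_pos: [0.5714, -0.0889, 0.0795]
ee_rot: [3.116, 0.399, 0.0]
contact_force: [-0.1, -0.5, 1.0]
gripper_width: 0.003
gripper_force: 0.0
```

View pics/w3.png

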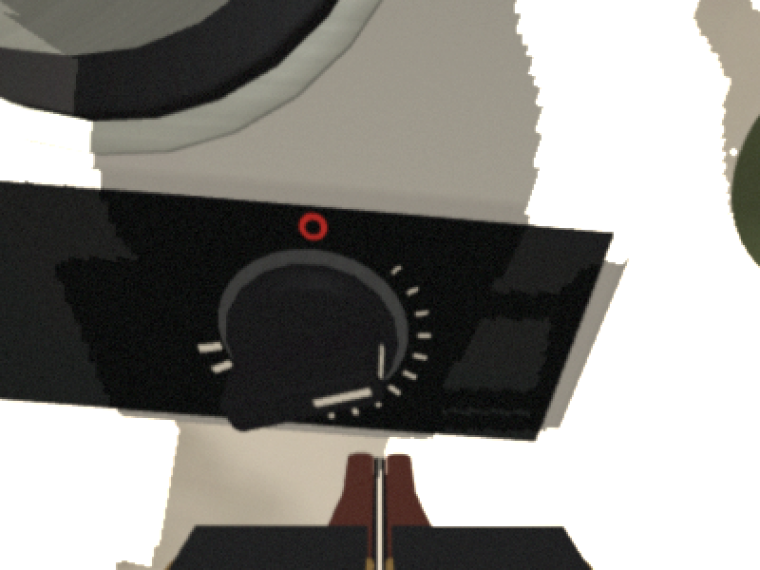

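The shut fingers, at (380,480) in the crop, stand just down-slope of the pointer end at (345,395) and clear of the panel. Now I'll push up the slope and then left.

```bash
python3 -m inch '[[[0.17,0.03,0,0],[0.17,0.03,0,0],[0.07,0.04,0,0],[0.07,0.04,0,0],[0.06,0.1,0,0],[0.06,0.1,0,0],[0.02,0.07,0,0],[0.02,0.07,0,0],[0,0,0,0],[0,0,0,0]]]'
python3 - <<'E'
from h import *
im=manip.snapshot("wrist");s=cv2.convertScaleAbs(im[0:300,80:480],alpha=1.7);cv2.imwrite("pics/w4.png",cv2.resize(s,None,fx=1.9,fy=1.9,interpolation=3))
E
```

```text
time_s: 4.65
tool_pos: [0.5965, -0.0761, 0.0793]
ee_rot: [3.109, 0.392, -0.002]
contact_force: [-3.3, -16.7, 7.9]
gripper_width: 0.011
gripper_force: 8.2
```

View pics/w4.png

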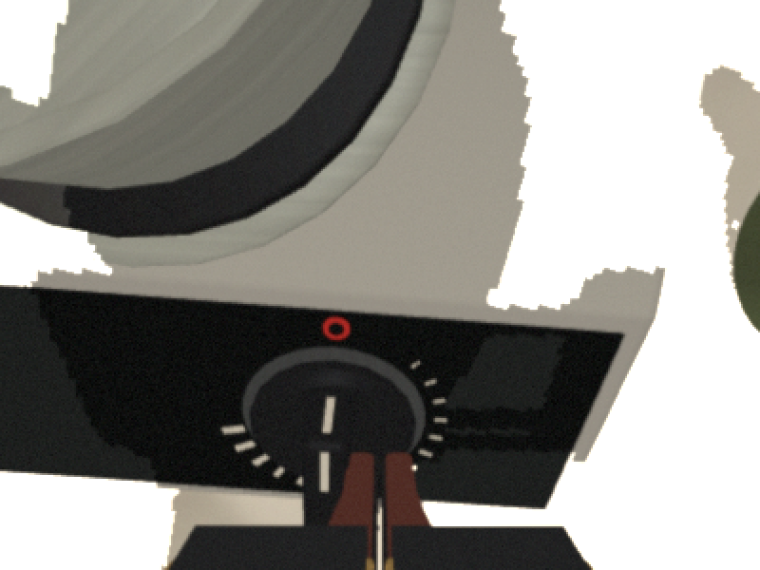

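The pointer now stands straight up at the red ring, at (330,415) in line with (337,328), so the knob is home in off. I'll back off to the right, rise, cross to the toggle turning clockwise so the body stays off the pan, and stop above it.

```bash
python3 -m inch '[[[-0.02,-0.2,0,0],[-0.04,-0.3,0,0],[0,0,0.4,0],[0,0,0.6,0],[0,0,0.7,0],[0,0,0.6,0],[0,0.6,0,-0.5],[0,0.8,0,-0.5],[0,0.8,0,-0.6],[0,0.8,0,-0.6],[0,0.8,0,-0.5],[0,0,0,0],[0,0,0,0]]]'
python3 - <<'E'
from h import *
im=manip.snapshot("wrist");s=cv2.convertScaleAbs(im[0:400,0:520],alpha=1.5);cv2.imwrite("pics/w5.png",cv2.resize(s,None,fx=1.5,fy=1.5,interpolation=3))
c=manip.camera_info("wrist")
for X in([.575,.0645,.090],[.581,.066,.059]):print(proj(c,np.array(X))*1.5)
E
```

```text
time_s: 6.0
tool_pos: [0.5944, 0.0642, 0.1705]
ee_rot: [-3.133, 0.229, 0.0]
contact_force: [-0.1, 0.1, -0.7]
gripper_width: 0.004
gripper_force: 0.0
[421.6514 353.8992]
[417.4993 326.9686]
```

View pics/w5.png

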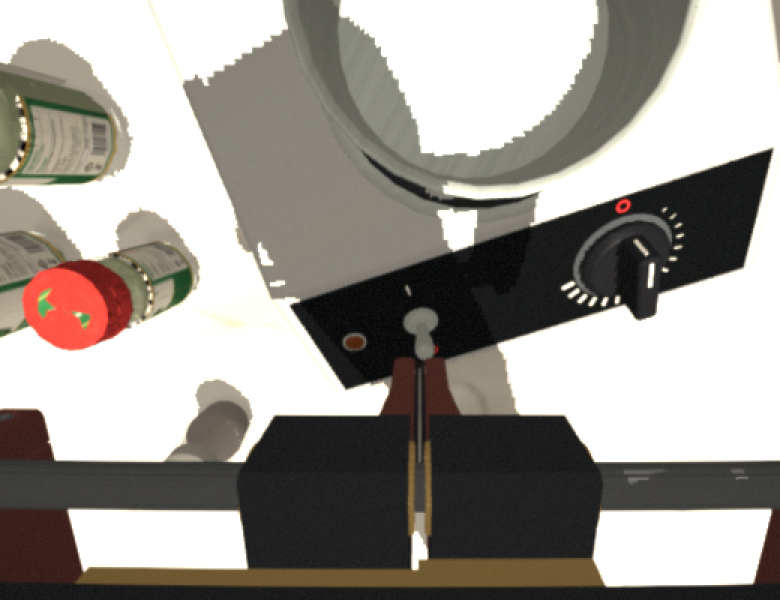

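The knob still points at its red ring, and the toggle tip at (426,350) is where I predicted it. The jars beside it are lower than the gripper body. I'll go down behind the bat.

```bash
python3 -m inch '[[[0.15,0.13,-0.5,0],[0,0,-0.6,0],[0,0,-0.6,0],[0,0,-0.3,0],[0,0,-0.15,0],[0,0,0,0],[0,0,0,0]]]'
```

```text
time_s: 6.75
tool_pos: [0.6012, 0.068, 0.0856]
ee_rot: [-3.133, 0.235, -0.002]
contact_force: [0.2, -0.4, 0.1]
gripper_width: 0.007
gripper_force: 0.0
```

```bash
python3 -m inch '[[[0,0,-0.1,0],[-0.11,-0.02,0,0],[-0.11,-0.02,0,0],[-0.11,-0.02,0,0],[-0.11,-0.02,0,0],[-0.11,-0.02,0,0],[-0.11,-0.02,0,0],[0,0,0,0],[0,0,0,0]]]'
python3 -m inch '[[[0.2,0.04,0,0],[0.2,0.04,0.3,0],[0,0,0.6,0],[0,0,0.6,0],[0,0,0.6,0],[0,0,0,0],[0,0,0,0]]]'
python3 - <<'E'
from h import *
im=manip.snapshot("wrist");s=cv2.convertScaleAbs(im[0:400,0:520],alpha=1.5);cv2.imwrite("pics/w6.png",cv2.resize(s,None,fx=1.5,fy=1.5,interpolation=3))
E
```

```text
time_s: 7.65
tool_pos: [0.5792, 0.0639, 0.0833]
ee_rot: [-3.13, 0.234, -0.017]
contact_force: [11.2, 0.7, 3.5]
gripper_width: 0.004
gripper_force: 5.5
time_s: 8.35
tool_pos: [0.5896, 0.0664, 0.1644]
ee_rot: [3.132, -0.234, -0.001]
contact_force: [-0.1, -0.1, 0.1]
gripper_width: 0.006
gripper_force: 0.0
```

View pics/w6.png

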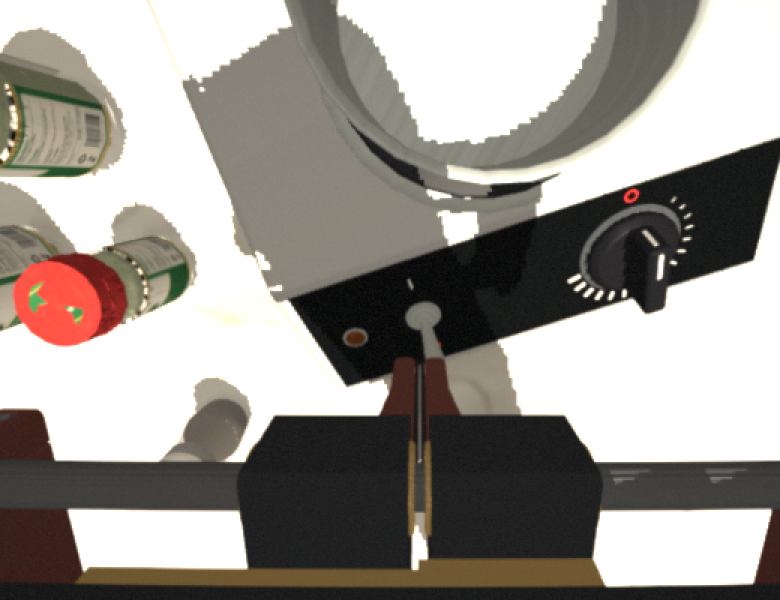

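The bat now leans down the slope, running from (425,318) to behind the finger at (435,360), and the knob is unchanged. I'll retreat and do a last check.

```bash
python3 -m inch '[[[0,0,0.7,0],[0,0,0.7,0],[-0.7,0,0.2,0],[-0.8,0,0,0],[-0.5,0,0,0],[0,0,0,0],[0,0,0,0],[0,0,0,0]]]'
python3 - <<'E'
from h import *
w=manip.snapshot("wrist");t=manip.snapshot("scene")
a=cv2.resize(cv2.convertScaleAbs(w[0:210,100:480],alpha=1.5),(760,420),interpolation=3);b=t[140:310,150:360];b=cv2.resize(b,None,fx=1,fy=1)
t0=cv2.imread("pics/scene0.png")[140:310,150:360]
r=np.hstack([t0,b]);r=cv2.copyMakeBorder(r,0,0,0,760-r.shape[1],0);cv2.imwrite("pics/w7.png",np.vstack([a,r]))
E
```

```text
time_s: 9.2
tool_pos: [0.5108, 0.0664, 0.2281]
ee_rot: [-3.133, 0.235, 0.001]
contact_force: [0.1, 0.4, -0.8]
gripper_width: 0.006
gripper_force: 0.0
```

View pics/w7.png

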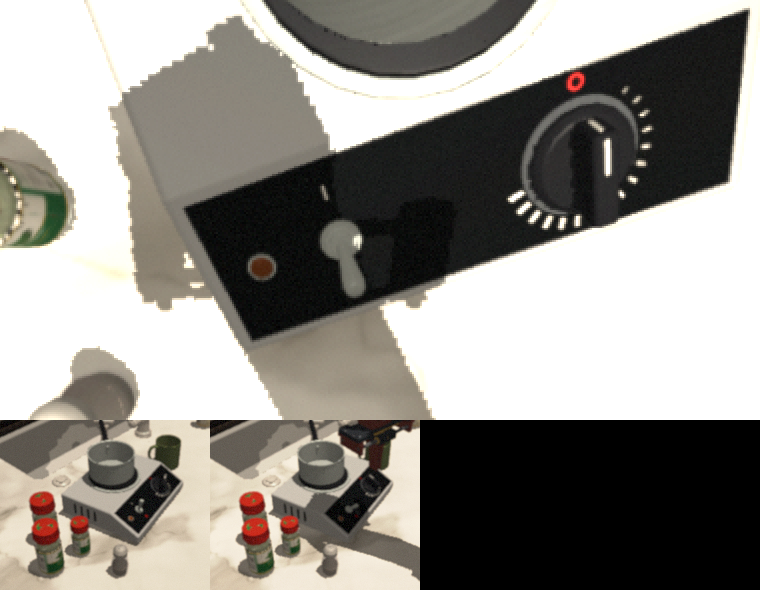

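The bat leans down the slope over its red ring, at (352,285). The knob points at its ring at (575,82), and the jars, mill and pan stand where they were in the before and after scene views. One numeric check of the pointer angle comes before I hand in.

```bash
python3 - <<'E'
from h import *
c=manip.camera_info("wrist");y=.172;R=np.array([[np.cos(y),-np.sin(y),0],[np.sin(y),np.cos(y),0],[0,0,1]])
N=R@[-.469,0,.883];U=R@[.883,0,.469];Y=R@[0,1,0];q=np.array([.594,-.059,.0757])+.011*N;P=[]
for p in((607,173),(607,140)):
    o,d=ray(c,(100+p[0]/2,p[1]/2));x=o+d*((q-o)@N)/(d@N)-q;P.append(np.array([x@U,x@Y]))
v=P[1]-P[0];print(P,"theta",np.arctan2(-v[1],v[0]))
E
```

```text
[array([ 0.0068, -0.0006]), array([ 0.0221, -0.0009])] theta 0.016041612351069236
```

```bash
python3 -c "
from station import manip
print(manip.close_job())"
```

```text
the job is handed in; nothing more can be done
None
```

The hot plate is shut down and the job is handed in: the knob was turned home to off first (measured at 0.02 rad), then the toggle was flipped down to off; the pan, jar and mill look unmoved in the last picture, and the mug, hidden there behind the arm, was never approached.

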